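# Press a glued cast on its plate in the spring press

### The arm

A 6-joint arm with a two-finger parallel gripper is mounted at the origin on a cart in front of the work surface, level with it; the furniture and walls round the work are solid. World frame = base frame: x ahead of the robot, y to its left, z up, the work surface at z = 0. Lengths are in m, angles in rad, forces in N, time in s.
With the tool pointing down it reaches from about 0.425 to 1.125 m from the base axis. Payload 14.9 kg.
Tool frame: the origin (TCP) lies between the finger pads; the fingertips stand 11 mm ahead of it and the grasp point (between the pads) lies 8 mm behind it (tcp_to_tips is the distance from the TCP to the fingertips, in m); z points along the fingers, y is the line along which they close (so a half turn about z gives the same grasp; the last joint's range is limited). The gripper opens to 91 mm and grips with 3 to 60 N. Pads are 32 mm wide; open, the fingers measure 118 mm over their backs; the gripper's body (76 mm by 178 mm) begins 60 mm behind the grasp point.
Start: joints at [1.19, 0.379, 1.734, -0, 1.028, -0.033], TCP at [0.239, 0.658, 0.225] pointing down, gripper open.
Joint ranges: [-2.77, 2.77], [-0.74, 2.19], [0, 2.66], [-1.06, 4.2], [0.31, 2.87], [-3.08, 3.08]. Speed limits (rad/s): [1.89, 1.89, 2.39, 3.14, 3.14, 3.14].

### API

Orientations are given as a unit quaternion [w, x, y, z].
In Python, from bench import observe, grab_frame, calibration, job_done, tcp_to_tips gives the robot as it stands. The module is installed in compiled form; this text tells all that it offers.
- The arm moves only by the tool send_rows, never from a script. Its argument "commands" is a list of rows, each a list of 2 entries, a list of its own where there are three numbers: the shift along the tool's x, y, z in mm, then the turn about the tool's z in rad. A call has exactly 8 rows; each row shifts and turns the commanded pose from where the row before left it, along the tool's axes as they then stand; what a row does not reach is not made up. A row lasts 1/12 s, in which the tool goes at most 41.7 mm and 7.16 degrees, less where a joint would pass 70% of its speed; a pose out of reach is approached as far as the arm can. A call with a gripper value outside its range is refused whole. "claw" is the opening, from -1 (shut) to 1 (fully open), set as the call begins (left out, the last holds). The fingers move at their own pace and stop on an object; "newtons" is the grip in N (left out, the last holds). Time passes only in rows, so rows that do not move let the fingers close, or fill a call up. It gives the time, the measured TCP pose, the force, the opening and the grip force at its end, in the units of the state.
- observe(): the state, without advancing time (a new reading comes with each control period).
- grab_frame(name): name is "side" or "top"; returns (picture, depth): 400x640x3 uint8, red, green, blue; 400x640 float32, m along the optical axis (not along the pixel's ray), 0 where there is no reading.
- calibration(name): a dict with "fx", "fy", "cx", "cy" (pixels), "position" and "attitude" of the camera in the world. Camera axes: x right, y up, looking along -z (the intrinsics and any distortion apply to the point x, -y, -z); pixel columns grow to the right and rows downward; lengths in m; the calibration is good to about 2 mm. A picture is of the moment at which its call begins. calibration takes no time and is no camera call.
- job_done(): hands the job in; it is judged then, once.
The state is a dict: "time_s": time; "qpos": joint angles; "dq": joint speeds; "joint_efforts": joint torques, N m; "position": TCP position; "eef_rot": TCP orientation; "ft_force": force on the tool from outside, world axes, zero at the start; "wrist_torque": the same for the moment, N m; "finger_gap": finger opening in m; "finger_force": force on a finger pad.
Only numpy, scipy, OpenCV 4.12 (cv2) and the standard library are available. Lean on these libraries where they do the work, as an engineer would, in place of code of your own. Each camera call takes 0.05 s, during which the arm holds its last target. There are 200 camera calls.

### The job

Push the tray with the freshly glued grey cast under the bench press until it is fully home against the back stop. Then press the red spring plunger down until its pad stops on the cast, keep it firmly but gently pressed there for a good second, and let the plunger come all the way up again. Leave the tray home under the press and leave the other things alone.

Things in the scene. Friction and masses are not known exactly. Their poses are not given: they have to be found in the camera images.
- press: Fixed bench press: grey base plate 205 mm long (x from -140 to +65 mm) x 150 mm x 8 mm, two guide rails along x (tops 20 mm up), a back stop bar, two posts 63 mm either side of the plunger's axis, and a crossbar on them (156 mm long, 108 to 128 mm up). Origin: underside of the base, straight below the plunger's axis; +x points from the open mouth, robot's side, to the back stop; z up.
- head_top (a point): Centre of the flat top of the red round plunger head (48 mm across, 18 mm thick). With the plunger up it lies 206 mm above the press origin, and the plunger's 49 mm round pad is then 82 mm above the press origin.
- plunger (a joint): Plunger travel in m: 0 = up, grows as the head goes straight down, 0.034 = end of travel with nothing below. The return spring needs about 4 N to start and 0.18 N more per mm. The table under the cast (57 x 68 x 32 mm) was left at an unknown height, so that the pad stops hard on the cast anywhere from 13 to 25 mm of travel: feel for it. More than about 30 N on the cast is too hard, under 4 N too light.
- tray: Loose tray (0.3 to 0.5 kg with its load) between the guide rails, 2 mm play each side: aluminium plate 155 x 86 x 10 mm (x from -110 to +45 mm) with a blue push lip at its outer end and the grey cast fixed on a round table near its inner end. Origin: underside of the plate, below the cast's centre; +x: the way it slides in. Fully home its origin is on the plunger's axis, its rear edge against the back stop.
- push_lip (a point): Centre of the outer face of the tray's blue push lip (the face to push on, 70 mm wide, 42 mm high, 8 mm thick, its top 51 mm above the tray origin); it lies 110 mm outward (tray -x) of the tray's origin and 30 mm above it. The tray slides with 2 to 4 N; a quick bump can push back with more for a moment.
- separator: Pink bottle with white cap, 43 x 45 x 105 mm, standing beside the press. Leave alone. Origin: centre of its underside.
- orange_arch: Salmon-coloured arch cast, 54 x 64 x 36 mm. Leave alone. Origin: centre of its underside.
- flask_grease: Round white jar with grey lid, 62 x 62 x 45 mm. Leave alone. Origin: centre of its underside.
- cast_upper: Light plaster cast, 57 x 68 x 30 mm. Leave alone. Origin: centre of its underside.
Mind the look-alikes: they are no part of the job. There is more than one size of the tray; the one meant has the size given above.

How it is judged:
By the outcome, as a careful person would: the job done as asked, in the order asked, and still so for the second after the job is handed in, with the robot touching nothing.
It also fails if it takes over 64 s, if anything falls off the work surface, if the arm or the gripper's body presses on something with over 40 N, if the wrist force passes 120 N, or if a joint passes its speed limit or range.

## Working session

There is one attempt and no reset: what is moved stays moved. The work goes in short steps, Python scripts to look and compute and a tool call to move; the robot and the scene stay as the last step left them, time stands still between calls to the robot, and variables do not carry over. Pictures are saved under pics/ and viewed, at most 10 in all, crops included, and the job is handed in when it is done.

Besides the shell and the picture viewer there is one more tool, called after "Request:" by a JSON object that holds its "op" and its "data". send_rows: Moves the arm, as the interface text tells. Its arguments: {"type":"object","properties":{"commands":{"type":"array","items":{"type":"array"}},"claw":{"type":"number"},"newtons":{"type":"number"}},"required":["commands"]}

```bash
mkdir -p pics; cat > h.py <<'E'
import numpy as np, cv2
from bench import *
from scipy.spatial.transform import Rotation as R
def Rm(q): q=np.array(q,float); return q if q.shape==(3,3) else R.from_quat([q[1],q[2],q[3],q[0]]).as_matrix()
def cloud(name):
    im,d=grab_frame(name); c=calibration(name)
    v,u=np.mgrid[0:400,0:640]
    p=np.stack([(u-c['cx'])/c['fx']*d,-(v-c['cy'])/c['fy']*d,-d],-1)
    return im,d,p@Rm(c['attitude']).T+np.array(c['position'])
E
python3 - <<'E'
from h import *
for n in('side','top'):
    im,d,P=cloud(n); np.savez('pics/%s0.npz'%n,im=im,d=d,P=P); cv2.imwrite('pics/%s0.png'%n,im[...,::-1]); print(n,calibration(n))
print(observe())
E
```

```text
side {'fx': 369.5453677447475, 'fy': 369.5453677447475, 'cx': 319.052671740093, 'cy': 199.2502579472326, 'position': array([ 0.12529437, -0.75132602,  0.63577542]), 'attitude': array([ 0.83009562,  0.48726746, -0.1451902 , -0.22897923])}
top {'fx': 405.87319619137196, 'fy': 405.87319619137196, 'cx': 319.2874578450314, 'cy': 202.11518215539454, 'position': array([ 0.43450654, -0.00556399,  1.26665063]), 'attitude': array([-0.70541449, -0.0379699 ,  0.05251255,  0.70582655])}
{'time_s': 0.1, 'qpos': array([ 1.18968697e+00,  3.79370917e-01,  1.73469779e+00, -6.65651356e-07,
        1.02849076e+00, -3.32763570e-02]), 'dq': array([-0.00073232, -0.00227918, -0.00015781, -0.00092775,  0.0006782 ,
       -0.0007586 ]), 'joint_efforts': array([-1.94560409e-03, -7.65033174e+01, -4.35288906e+01,  6.51993393e-02,
        3.98176792e-02,  1.81972649e-05]), 'position': array([0.23847016, 0.65777682, 0.22435567]), 'eef_rot': array([-9.91645057e-05,  1.73040897e-01,  9.84914521e-01, -4.73126631e-04]), 'ft_force': array([ 0.86094717,  0.43091845, -0.52076751]), 'wrist_torque': array([ 0.00129478,  0.0563018 , -0.00647749]), 'finger_force': 0.0, 'finger_gap': 0.09116035178505642}
```

View pics/side0.png

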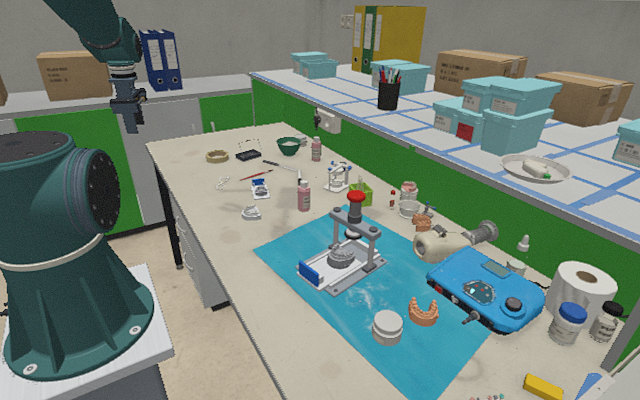

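View pics/top0.png

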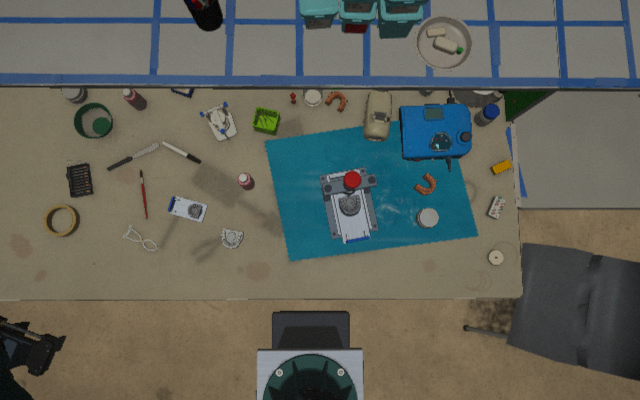

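The side view shows the press with its red head at (356,197) and its tray lip at (309,272). In the top view these are at (352,180) and (350,239). Look-alikes: a small blue-lipped tray at top (188,208) / side (260,188), and a small press-like stand at top (218,122). I choose the tray inside the press, which matches the described size.

```bash
python3 - <<'E'
from h import *
S={n:np.load('pics/%s0.npz'%n) for n in('side','top')}
for n,(u0,u1,v0,v1) in dict(side=(290,400,180,300),top=(310,390,160,250)).items():
    im=S[n]['im'][v0:v1,u0:u1]; P=S[n]['P'][v0:v1,u0:u1]; hsv=cv2.cvtColor(im,cv2.COLOR_RGB2HSV).astype(int)
    H,s,V=hsv[...,0],hsv[...,1],hsv[...,2]
    red=((H<8)|(H>172))&(s>150)&(V>60); blue=(H>103)&(H<125)&(s>140)
    r=P[red]; b=P[blue&(P[...,2]>.015)&(P[...,2]<.08)]
    t=r[(r[:,2]>np.percentile(r[:,2],95)-.006)]
    print(n,'red',len(t),t.min(0),t.max(0),(t.min(0)+t.max(0))/2,t.mean(0))
    bt=b[b[:,2]>np.percentile(b[:,2],95)-.005] if len(b) else b
    print(' blue',len(b),b.min(0),b.max(0),b.mean(0),'top',bt.mean(0))
    if n=='side':
        c,_,vt=np.linalg.svd(b-b.mean(0)); print(' lip axes',vt, np.ptp((b-b.mean(0))@vt.T,axis=0))
    # crossbar top
    g=P[(s<80)&(P[...,2]>.115)&(P[...,2]<.14)]
    (c,wh,a)=cv2.minAreaRect(g[:,:2].astype(np.float32)*1000); print(' bar',len(g),c,wh,a,g[:,2].mean())
    # points of base plate
    base=P[(s<80)&(P[...,2]>.004)&(P[...,2]<.035)]
    print(' base',cv2.minAreaRect(base[:,:2].astype(np.float32)*1000))
im=S['side']['im'][170:310,270:410]; cv2.imwrite('pics/c1.png',cv2.resize(im,None,fx=4,fy=4,interpolation=cv2.INTER_CUBIC)[...,::-1])
E
```

```text
side red 144 [ 0.12529437 -0.75132602  0.2025201 ] [ 0.65105845 -0.09264829  0.63577542] [ 0.38817641 -0.42198716  0.41914776] [ 0.62525111 -0.12129846  0.20956723]
 blue 257 [ 0.46910859 -0.17878801  0.02298859] [ 0.48611482 -0.10942976  0.06236706] [ 0.47704884 -0.1456128   0.04467322] top [ 0.47794412 -0.14463721  0.05910032]
 lip axes [[-0.19491484  0.98037371  0.02959054]
 [ 0.04620885 -0.02095694  0.99871194]
 [ 0.97973106  0.19603113 -0.04121712]] [0.07132321 0.04073979 0.00696163]
 bar 601 (631.677001953125, -114.23577117919922) (37.786556243896484, 154.7769775390625) 10.960260391235352 0.1276465849608458
 base ((733.0734252929688, 27.184906005859375), (634.6563110351562, 340.6370849609375), 60.82748794555664)
top red 211 [ 0.43450654 -0.13587351  0.2050707 ] [ 0.65492553 -0.00556399  1.26665063] [ 0.54471603 -0.07071875  0.73586067] [ 0.63057581 -0.1139294   0.21336015]
 blue 56 [ 0.4706831  -0.17789474  0.0355262 ] [ 0.48553745 -0.11143304  0.06700583] [ 0.47861072 -0.14206426  0.0595803 ] top [ 0.47869879 -0.14441963  0.06190834]
 bar 498 (631.7359619140625, -114.83157348632812) (36.64638900756836, 154.99075317382812) 11.31390380859375 0.13060624973608068
 base ((570.8281860351562, -152.14111328125), (264.03472900390625, 196.61685180664062), 11.6007080078125)
```

View pics/c1.png

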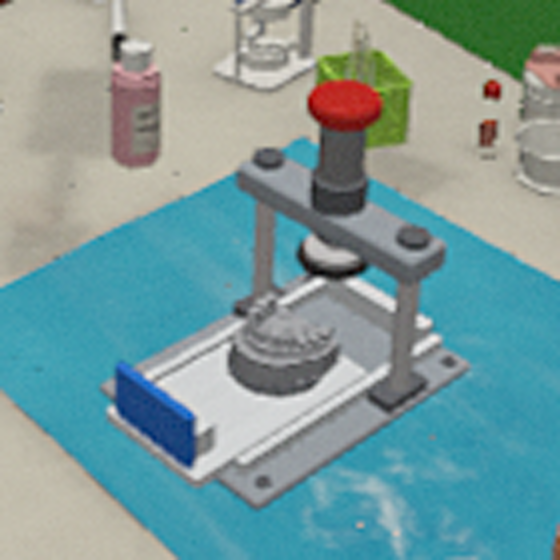

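Crop: the blue lip is on the tray seated between the rails, and the cast is just outside the crossbar. This is the right tray. The axis is at about (0.632,-0.115) with yaw about 11.1°, and the lip face is about 48 mm short of home. Next I turn the tool and head over.

Request:
{"op": "send_rows", "data": {"commands": [[[0, 0, 0], -0.108], [[0, 0, 0], -0.108], [[0, 0, 0], -0.108], [[0, 0, 0], -0.108], [[0, 0, 0], -0.108], [[-13, -37, 0], 0], [[-13, -37, 0], 0], [[-13, -37, 0], 0]], "claw": -1, "newtons": 20}}

```text
time_s: 0.77
position: [0.2981, 0.5553, 0.2244]
eef_rot: [-0.0, -0.097, 0.995, -0.0]
ft_force: [0.4, -0.1, 1.0]
finger_gap: 0.0406
finger_force: 0.0
```

Request:
{"op": "send_rows", "data": {"commands": [[[-14, -38, 0], 0], [[-14, -38, 0], 0], [[-14, -38, 0], 0], [[-14, -38, 0], 0], [[-14, -38, 0], 0], [[-14, -38, 0], 0], [[-14, -38, 0], 0], [[-14, -38, 0], 0]]}}

```text
time_s: 1.43
position: [0.4666, 0.2777, 0.2249]
eef_rot: [-0.0, -0.096, 0.995, -0.0]
ft_force: [0.4, 0.7, -0.2]
finger_gap: 0.0009
finger_force: 0.0
```

Request:
{"op": "send_rows", "data": {"commands": [[[9, -38, 0], 0], [[9, -38, 0], 0], [[9, -38, 0], 0], [[9, -38, 0], 0], [[9, -38, 0], 0], [[9, -38, 0], 0], [[9, -38, 0], 0], [[9, -38, 0], 0]]}}

```text
time_s: 2.1
position: [0.4528, -0.0343, 0.225]
eef_rot: [0.0, -0.096, 0.995, -0.0]
ft_force: [-0.2, -0.4, 1.2]
finger_gap: 0.0003
finger_force: 0.0
```

Request:
{"op": "send_rows", "data": {"commands": [[[9, -38, 0], 0], [[9, -38, 0], 0], [[9, -37, 0], 0], [[0, 0, 25], 0], [[0, 0, 25], 0], [[0, 0, 25], 0], [[0, 0, 25], 0], [[0, 0, 0], 0]]}}

```text
time_s: 2.77
position: [0.446, -0.1478, 0.1212]
eef_rot: [-0.003, -0.096, 0.995, 0.001]
ft_force: [-0.4, 1.2, -0.8]
finger_gap: 0.0005
finger_force: 0.0
```

Request:
{"op": "send_rows", "data": {"commands": [[[4, -4, 10], 0], [[0, 0, 15], 0], [[0, 0, 15], 0], [[0, 0, 15], 0], [[0, 0, 15], 0], [[0, 0, 15], 0], [[0, 0, 0], 0], [[0, 0, 0], 0]]}}

```text
time_s: 3.43
position: [0.4456, -0.1536, 0.0405]
eef_rot: [-0.0, -0.096, 0.995, 0.0]
ft_force: [1.2, -0.7, 0.6]
finger_gap: 0.0002
finger_force: 0.0
```

```bash
python3 - <<'E'
from h import *
im,d,P=cloud('side'); cv2.imwrite('pics/c2.png',cv2.resize(im[150:320,230:420],None,fx=4,fy=3.5,interpolation=cv2.INTER_CUBIC)[...,::-1])
o=observe();print(o['position'],o['ft_force'],o['time_s'])
E
```

```text
[ 0.44599657 -0.15369871  0.04097306] [0.48100771 0.21695313 0.41338633] 3.4833
```

View pics/c2.png

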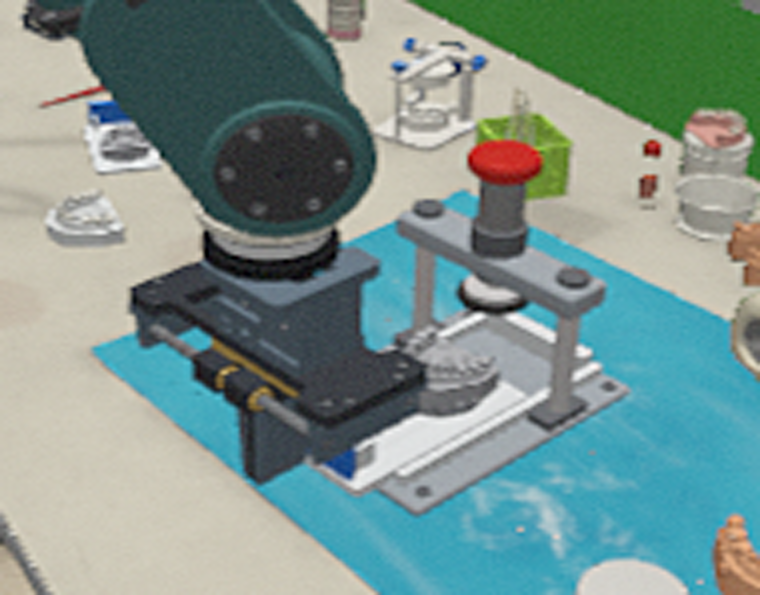

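The fingers stand in front of the lip with a gap and the body is clear, so I push slowly.

Request:
{"op": "send_rows", "data": {"commands": [[[-3, 0, 0], 0], [[-3, 0, 0], 0], [[-3, 0, 0], 0], [[-3, 0, 0], 0], [[-3, 0, 0], 0], [[-3, 0, 0], 0], [[-3, 0, 0], 0], [[-3, 0, 0], 0]]}}

```text
time_s: 4.15
position: [0.469, -0.1486, 0.0399]
eef_rot: [-0.0, -0.096, 0.995, 0.0]
ft_force: [-3.4, -0.3, 2.2]
finger_gap: 0.0008
finger_force: 1.8
```

Request:
{"op": "send_rows", "data": {"commands": [[[-3, 0, 0], 0], [[-3, 0, 0], 0], [[-3, 0, 0], 0], [[-3, 0, 0], 0], [[-3, 0, 0], 0], [[-3, 0, 0], 0], [[-2, 0, 0], 0], [[-2, 0, 0], 0]]}}

```text
time_s: 4.82
position: [0.4908, -0.1445, 0.0399]
eef_rot: [-0.0, -0.096, 0.995, -0.0]
ft_force: [-3.2, -1.0, 1.0]
finger_gap: 0.0003
finger_force: 1.2
```

Request:
{"op": "send_rows", "data": {"commands": [[[-2, 0, 0], 0], [[-2, 0, 0], 0], [[-2, 0, 0], 0], [[-2, 0, 0], 0], [[-1, 0, 0], 0], [[-1, 0, 0], 0], [[-1, 0, 0], 0], [[-1, 0, 0], 0]]}}

```text
time_s: 5.48
position: [0.5023, -0.1423, 0.0399]
eef_rot: [-0.0, -0.096, 0.995, 0.0]
ft_force: [-2.8, 0.2, -1.0]
finger_gap: 0.0004
finger_force: 1.1
```

Request:
{"op": "send_rows", "data": {"commands": [[[-1, 0, 0], 0], [[-1, 0, 0], 0], [[-0.5, 0, 0], 0], [[-0.5, 0, 0], 0], [[-0.5, 0, 0], 0], [[-0.5, 0, 0], 0], [[0, 0, 0], 0], [[0, 0, 0], 0]]}}

```text
time_s: 6.15
position: [0.5064, -0.1415, 0.0399]
eef_rot: [0.0, -0.096, 0.995, -0.0]
ft_force: [-0.8, 0.4, 0.4]
finger_gap: 0.0001
finger_force: 0.4
```

Request:
{"op": "send_rows", "data": {"commands": [[[-0.5, 0, 0], 0], [[-0.5, 0, 0], 0], [[-0.5, 0, 0], 0], [[-0.5, 0, 0], 0], [[-0.4, 0, 0], 0], [[-0.4, 0, 0], 0], [[-0.2, 0, 0], 0], [[0, 0, 0], 0]]}}

```text
time_s: 6.82
position: [0.5091, -0.141, 0.0399]
eef_rot: [-0.0, -0.096, 0.995, 0.0]
ft_force: [-4.8, -2.2, 3.1]
finger_gap: 0.0003
finger_force: 2.3
```

Request:
{"op": "send_rows", "data": {"commands": [[[-0.5, 0, 0], 0], [[-0.5, 0, 0], 0], [[-0.5, 0, 0], 0], [[0, 0, 0], 0], [[0, 0, 0], 0], [[0, 0, 0], 0], [[0, 0, 0], 0], [[0, 0, 0], 0]]}}

```text
time_s: 7.48
position: [0.5091, -0.1408, 0.0398]
eef_rot: [-0.002, -0.096, 0.995, 0.0]
ft_force: [-14.0, -8.4, 10.3]
finger_gap: 0.0001
finger_force: 8.0
```

Request:
{"op": "send_rows", "data": {"commands": [[[3, 0, 0], 0], [[6, 0, 0], 0], [[8, 0, 0], 0], [[0, 0, -20], 0], [[0, 0, -40], 0], [[0, 0, -40], 0], [[0, 0, -40], 0], [[0, 0, -40], 0]]}}

```text
time_s: 8.15
position: [0.4932, -0.1438, 0.2217]
eef_rot: [0.0, -0.096, 0.995, 0.0]
ft_force: [-0.7, -0.0, -0.0]
finger_gap: 0.0008
finger_force: 0.0
```

Request:
{"op": "send_rows", "data": {"commands": [[[0, 0, -20], 0], [[0, 0, 0], 0], [[0, 0, 0], 0], [[0, 0, 0], 0], [[0, 0, 0], 0], [[0, 0, 0], 0], [[0, 0, 0], 0], [[0, 0, 0], 0]]}}

```text
time_s: 8.82
position: [0.4937, -0.1438, 0.2392]
eef_rot: [-0.001, -0.096, 0.995, 0.0]
ft_force: [0.5, 0.8, 0.5]
finger_gap: 0.0006
finger_force: 0.0
```

```bash
python3 - <<'E'
from h import *
o=observe();print(o['position'],o['ft_force'],o['time_s'])
im,d,P=cloud('side'); cv2.imwrite('pics/c3.png',cv2.resize(im[150:320,250:420],None,fx=4,fy=3.5,interpolation=cv2.INTER_CUBIC)[...,::-1])
for n,(u0,u1,v0,v1) in dict(side=(290,400,170,300),top=(310,390,160,250)).items():
    im,d,P=cloud(n); ok=(d>0)[v0:v1,u0:u1]
    im=im[v0:v1,u0:u1];P=P[v0:v1,u0:u1]
    H,s,V=[cv2.cvtColor(im,cv2.COLOR_RGB2HSV).astype(int)[...,i] for i in range(3)]
    r=P[ok&((H<8)|(H>172))&(s>150)&(V>60)]; b=P[ok&(H>103)&(H<125)&(s>140)&(P[...,2]>.015)&(P[...,2]<.08)]
    r=r[(r[:,2]>.18)&(r[:,2]<.24)]
    if len(r)>9:
        t=r[r[:,2]>np.percentile(r[:,2],90)-.005]; print(n,len(t),t.mean(0),cv2.minEnclosingCircle(t[:,:2].astype(np.float32)*1000))
    if len(b)>9: print(b.mean(0),np.linalg.svd(b-b.mean(0),full_matrices=False)[2][0], np.median((b-[.632,-.115,0])@[.981,.193,0]))
E
```

```text
[ 0.49374939 -0.14383347  0.23920961] [0.5424136  0.79569158 0.51042533] 8.8167
side 141 [ 0.62931194 -0.11663794  0.20670189] ((631.6630859375, -114.18534851074219), 23.47771644592285)
[ 0.5270206  -0.13638261  0.0442222 ] [-0.19574498  0.98049887 -0.01748885] -0.10732281842435756
top 194 [ 0.63125068 -0.11435541  0.20853269] ((631.6795654296875, -115.04468536376953), 22.825342178344727)
```

View pics/c3.png

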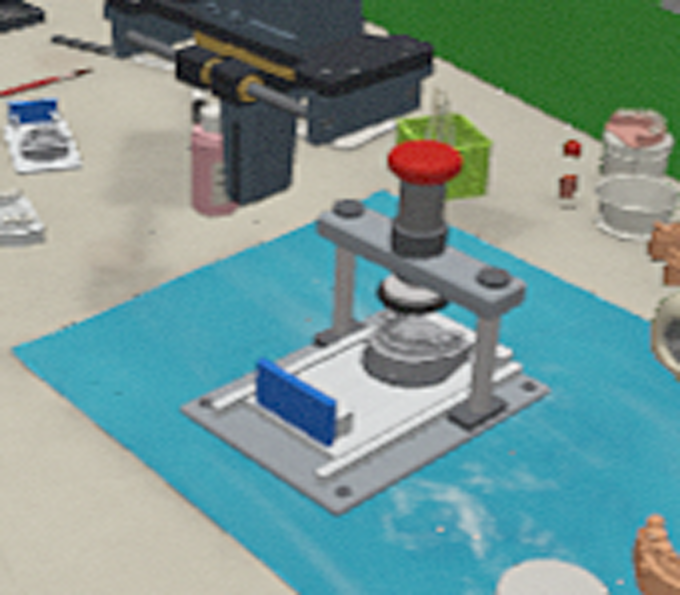

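The tray is home: the lip sits at -0.108 on the axis, square to the press, and the push stalled at about 16 N. The red head stands at (424,160) in the crop with its pad above the cast. Moving over the head.

Request:
{"op": "send_rows", "data": {"commands": [[[-20, 2, 0], 0], [[-25, 0, 0], 0], [[-25, 0, 0], 0], [[-25, 0, 0], 0], [[-25, 0, 0], 0], [[-21, 0, 0], 0], [[0, 0, 5], 0], [[0, 0, 5], 0]]}}

```text
time_s: 9.63
position: [0.6325, -0.1147, 0.2294]
eef_rot: [-0.0, -0.096, 0.995, -0.0]
ft_force: [-1.0, -0.1, 0.2]
finger_gap: 0.0004
finger_force: 0.0
```

Request:
{"op": "send_rows", "data": {"commands": [[[0, 0, 2], 0], [[0, 0, 2], 0], [[0, 0, 2], 0], [[0, 0, 2], 0], [[0, 0, 2], 0], [[0, 0, 2], 0], [[0, 0, 1], 0], [[0, 0, 0], 0]]}}

```text
time_s: 10.3
position: [0.6319, -0.1151, 0.217]
eef_rot: [-0.0, -0.096, 0.995, -0.0]
ft_force: [-2.9, 0.5, 4.2]
finger_gap: 0.0002
finger_force: 2.1
```

Request:
{"op": "send_rows", "data": {"commands": [[[0, 0, 1.5], 0], [[0, 0, 1.5], 0], [[0, 0, 1.5], 0], [[0, 0, 1.5], 0], [[0, 0, 1.5], 0], [[0, 0, 1.5], 0], [[0, 0, 1], 0], [[0, 0, 0.5], 0]]}}

```text
time_s: 10.97
position: [0.632, -0.1151, 0.2065]
eef_rot: [-0.0, -0.096, 0.995, -0.0]
ft_force: [-3.9, -0.7, 6.3]
finger_gap: 0.0004
finger_force: 3.2
```

Request:
{"op": "send_rows", "data": {"commands": [[[0, 0, 0.5], 0], [[0, 0, 0.5], 0], [[0, 0, 0.5], 0], [[0, 0, 0.5], 0], [[0, 0, 0], 0], [[0, 0, 0], 0], [[0, 0, 0], 0], [[0, 0, 0], 0]]}}

```text
time_s: 11.63
position: [0.632, -0.1151, 0.2046]
eef_rot: [0.0, -0.096, 0.995, -0.0]
ft_force: [-3.2, -0.7, 7.6]
finger_gap: 0.0004
finger_force: 3.2
```

Request:
{"op": "send_rows", "data": {"commands": [[[0, 0, 0.4], 0], [[0, 0, 0.4], 0], [[0, 0, 0.4], 0], [[0, 0, 0.4], 0], [[0, 0, 0.4], 0], [[0, 0, 0], 0], [[0, 0, 0], 0], [[0, 0, 0], 0]]}}

```text
time_s: 12.3
position: [0.632, -0.1151, 0.2026]
eef_rot: [0.0, -0.096, 0.995, -0.0]
ft_force: [-3.5, -1.9, 7.2]
finger_gap: 0.0007
finger_force: 3.4
```

Request:
{"op": "send_rows", "data": {"commands": [[[0, 0, 0.3], 0], [[0, 0, 0.3], 0], [[0, 0, 0.3], 0], [[0, 0, 0.3], 0], [[0, 0, 0.3], 0], [[0, 0, 0], 0], [[0, 0, 0], 0], [[0, 0, 0], 0]]}}

```text
time_s: 12.97
position: [0.6321, -0.1151, 0.2012]
eef_rot: [0.0, -0.096, 0.995, -0.0]
ft_force: [-4.3, -0.8, 6.7]
finger_gap: 0.0005
finger_force: 3.5
```

Request:
{"op": "send_rows", "data": {"commands": [[[0, 0, 0.3], 0], [[0, 0, 0.3], 0], [[0, 0, 0.3], 0], [[0, 0, 0.3], 0], [[0, 0, 0.3], 0], [[0, 0, 0], 0], [[0, 0, 0], 0], [[0, 0, 0], 0]]}}

```text
time_s: 13.63
position: [0.6321, -0.1151, 0.1997]
eef_rot: [0.0, -0.096, 0.995, -0.0]
ft_force: [-3.7, -2.0, 6.7]
finger_gap: 0.0001
finger_force: 3.6
```

Request:
{"op": "send_rows", "data": {"commands": [[[0, 0, 0.3], 0], [[0, 0, 0.3], 0], [[0, 0, 0.3], 0], [[0, 0, 0.3], 0], [[0, 0, 0.3], 0], [[0, 0, 0], 0], [[0, 0, 0], 0], [[0, 0, 0], 0]]}}

```text
time_s: 14.3
position: [0.6321, -0.1151, 0.1982]
eef_rot: [0.0, -0.096, 0.995, -0.0]
ft_force: [-3.6, -0.8, 7.4]
finger_gap: 0.0004
finger_force: 3.8
```

Request:
{"op": "send_rows", "data": {"commands": [[[0, 0, 0.3], 0], [[0, 0, 0.3], 0], [[0, 0, 0.3], 0], [[0, 0, 0.3], 0], [[0, 0, 0.3], 0], [[0, 0, 0], 0], [[0, 0, 0], 0], [[0, 0, 0], 0]]}}

```text
time_s: 14.97
position: [0.6321, -0.1151, 0.1967]
eef_rot: [0.0, -0.096, 0.995, -0.0]
ft_force: [-4.1, -2.6, 8.7]
finger_gap: 0.0004
finger_force: 3.9
```

Request:
{"op": "send_rows", "data": {"commands": [[[0, 0, 0.3], 0], [[0, 0, 0.3], 0], [[0, 0, 0.3], 0], [[0, 0, 0.3], 0], [[0, 0, 0.3], 0], [[0, 0, 0], 0], [[0, 0, 0], 0], [[0, 0, 0], 0]]}}

```text
time_s: 15.63
position: [0.6321, -0.1151, 0.1953]
eef_rot: [0.0, -0.096, 0.995, -0.0]
ft_force: [-4.9, -1.4, 9.0]
finger_gap: 0.0005
finger_force: 4.4
```

Request:
{"op": "send_rows", "data": {"commands": [[[0, 0, 0.3], 0], [[0, 0, 0.3], 0], [[0, 0, 0.3], 0], [[0, 0, 0.3], 0], [[0, 0, 0], 0], [[0, 0, 0], 0], [[0, 0, 0], 0], [[0, 0, 0], 0]]}}

```text
time_s: 16.3
position: [0.6322, -0.1151, 0.1952]
eef_rot: [0.0, -0.096, 0.995, -0.0]
ft_force: [-11.0, 0.6, 21.9]
finger_gap: 0.0006
finger_force: 11.4
```

The pad has stopped on the cast, with about 14 N beyond the spring. Holding.

Request:
{"op": "send_rows", "data": {"commands": [[[0, 0, 0], 0], [[0, 0, 0], 0], [[0, 0, 0], 0], [[0, 0, 0], 0], [[0, 0, 0], 0], [[0, 0, 0], 0], [[0, 0, 0], 0], [[0, 0, 0], 0]]}}

```text
time_s: 16.97
position: [0.6322, -0.1151, 0.1953]
eef_rot: [0.0, -0.096, 0.995, -0.0]
ft_force: [-11.2, -0.3, 22.8]
finger_gap: 0.0007
finger_force: 11.4
```

Request:
{"op": "send_rows", "data": {"commands": [[[0, 0, 0], 0], [[0, 0, 0], 0], [[0, 0, 0], 0], [[0, 0, 0], 0], [[0, 0, 0], 0], [[0, 0, 0], 0], [[0, 0, 0], 0], [[0, 0, 0], 0]]}}

```text
time_s: 17.63
position: [0.6322, -0.1151, 0.1952]
eef_rot: [0.0, -0.096, 0.995, -0.0]
ft_force: [-12.2, 0.0, 22.0]
finger_gap: 0.0004
finger_force: 11.4
```

Request:
{"op": "send_rows", "data": {"commands": [[[0, 0, -1], 0], [[0, 0, -2], 0], [[0, 0, -3], 0], [[0, 0, -4], 0], [[0, 0, -4], 0], [[0, 0, -4], 0], [[0, 0, -4], 0], [[0, 0, -4], 0]]}}

```text
time_s: 18.3
position: [0.6321, -0.1151, 0.22]
eef_rot: [0.0, -0.096, 0.995, -0.0]
ft_force: [0.7, 0.1, 0.3]
finger_gap: 0.0005
finger_force: 0.0
```

Request:
{"op": "send_rows", "data": {"commands": [[[0, 0, -10], 0], [[0, 0, -10], 0], [[0, 0, -10], 0], [[20, 0, -10], 0], [[40, 0, 0], 0], [[40, 0, 0], 0], [[40, 0, 0], 0], [[0, 0, 0], 0]]}}

```text
time_s: 18.97
position: [0.4893, -0.1418, 0.2597]
eef_rot: [-0.001, -0.095, 0.995, 0.0]
ft_force: [1.0, 0.0, -0.1]
finger_gap: 0.0003
finger_force: 0.0
```

```bash
python3 - <<'E'
from h import *
im,d,P=cloud('side'); cv2.imwrite('pics/c4.png',cv2.resize(im[150:320,250:420],None,fx=4,fy=3.5,interpolation=cv2.INTER_CUBIC)[...,::-1])
o=observe();print(o['position'],o['ft_force'],o['time_s'])
for n,(u0,u1,v0,v1) in dict(side=(290,400,170,300),top=(310,390,160,250)).items():
    im,d,P=cloud(n); ok=(d>0)[v0:v1,u0:u1]
    im=im[v0:v1,u0:u1];P=P[v0:v1,u0:u1]
    H,s,V=[cv2.cvtColor(im,cv2.COLOR_RGB2HSV).astype(int)[...,i] for i in range(3)]
    r=P[ok&((H<8)|(H>172))&(s>150)&(V>60)]; b=P[ok&(H>103)&(H<125)&(s>140)&(P[...,2]>.015)&(P[...,2]<.08)]
    r=r[(r[:,2]>.15)&(r[:,2]<.24)]
    if len(r)>9: print(n,np.percentile(r[:,2],90))
    if len(b)>9: print(b.mean(0), np.median((b-[.632,-.115,0])@[.981,.193,0]))
E
```

```text
[ 0.49219473 -0.1419777   0.26046081] [ 0.55707874 -1.30192468 -0.32155   ] 19.0167
side 0.20791231271502375
[ 0.52697072 -0.1362256   0.04408915] -0.10723981852777609
top 0.21048925462251789
```

View pics/c4.png

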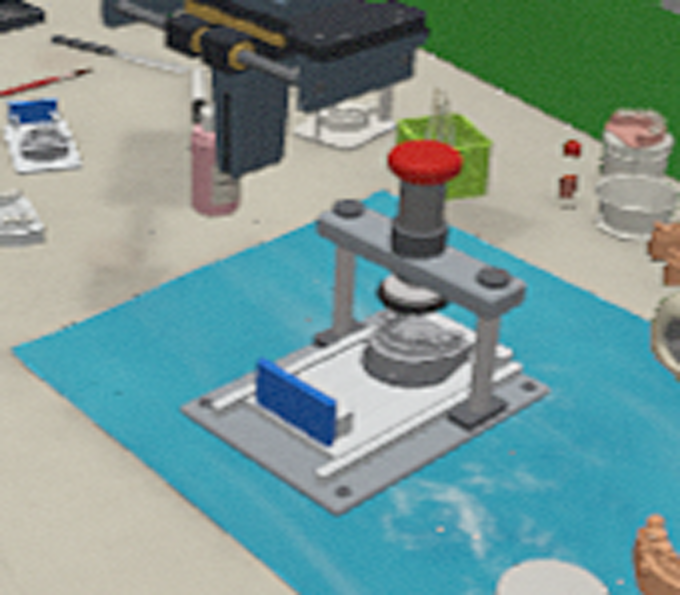

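The plunger is up again with its head at (424,160), the tray lip is unmoved at (297,400), and the robot is clear of everything. Handing in.

```bash
python3 -c "
from bench import *
print(job_done())"
```

```text
the job is handed in; nothing more can be done
None
```

The job is handed in: the tray is home against the back stop, the plunger was held on the cast at about 14 N for at least 1.3 s and then came all the way up, and nothing else was touched.

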